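Pull the short spice tin off its click-in mount and put it away in the drawer

ROBOT

A 6-joint arm with a two-finger parallel gripper is mounted at the origin on the work surface. World frame = base frame: x ahead of the robot, y to its left, z up, the work surface at z = 0. Lengths are in m, angles in rad, forces in N, time in s.
With the tool pointing down it reaches from about 0.375 to 0.975 m from the base axis. Payload 3.8 kg.
Tool frame: the origin (TCP) lies midway between the tips of the shut fingers; the grasp point (between the pads) lies 19 mm behind it; x points along the fingers, y is the direction in which the jaws open and shut, and the axes are right-handed (so a half turn about x gives the same grasp; the last joint's range is limited). The gripper opens to 88 mm and grips with 3 to 60 N. Pads are 18 mm wide; open, the fingers measure 123 mm over their backs; the gripper's body (75 mm by 187 mm) begins 45 mm behind the grasp point.
Start: joints at [-1.273, 0.264, 1.604, -0, 1.274, -0.037], TCP at [0.222, -0.638, 0.239] pointing down, gripper open.
Joint ranges: [-2.63, 2.63], [-0.94, 2.18], [0.31, 2.57], [-1.31, 4.45], [0, 2.66], [-2.55, 2.55]. Speed limits (rad/s): [2.57, 2.57, 3.14, 3.14, 3.14, 3.14].

INTERFACE

Orientations are given as a rotation vector (axis times angle).
In Python, from cell import manip, inverse_kinematics, cams, order gives the robot as it stands. Calls block until the motion is done:
- manip.move_pose(position, orientation): joint-space move of the TCP to a pose.
- manip.move_linear(position, rate=0.15, rot=None): straight line of the TCP; rot=None keeps the orientation; rate is the mean speed in m/s.
- manip.set_joints(angles): joint-space move.
- manip.set_gripper(opening, force=None): finger opening in m; force is the grip in N (None keeps the last); returns when the fingers have stopped.
- manip.dwell(seconds).
- inverse_kinematics(position, orientation): joint angles nearest the present ones, or None.
- manip.state(): the state.
- cams.capture(name): name is "side" or "top"; returns a dict with "image" (480x640x3 uint8, blue, green, red), "z_map" (480x640 float32, m along the optical axis (not along the pixel's ray), 0 where there is no reading), "intrinsics" (3x3 intrinsics, pixels), "k1" (the pictures are not rectified: a ray, as slopes to the right and down, at radius r is drawn at 1 + k1 r^2 times it, then the intrinsics apply), "position" and "orientation" of the camera in the world. Camera axes: x right, y down, z forward; pixel columns grow to the right and rows downward; lengths in m; the calibration is good to about 2 mm. A picture is of the moment at which its call begins.
A pose or a line that the arm cannot do raises manip.IKError and nothing moves.
- order.close_job(): hands the job in, once; it reports no verdict.
The state is a dict: "clock": time; "joint_pos": joint angles; "joint_velocities": joint speeds; "tau": joint torques, N m; "tool_pos": TCP position; "tcp_rot": TCP orientation; "contact_force": force on the tool from outside, world axes, zero at the start; "moment": the same for the moment, N m; "gripper_width": finger opening in m.
Only numpy, scipy, OpenCV 4.12 (cv2) and the standard library are available. Lean on these libraries where they do the work, as an engineer would, in place of code of your own. Each camera call takes 0.05 s, during which the arm holds its last target.

TASK

The shorter of the two square spice tins should not stand in the heat by the stove: pull it straight up off its click-in mount on the steel rail, stand it upright in the open drawer of the little wooden cabinet without dropping it, let go, and then push the drawer fully shut. Leave the taller tin clicked on its mount and everything else where it is.

Things in the scene. Friction and masses are not known exactly. Their poses are not given: they have to be found in the camera images.
- short_tin: shorter aluminium spice tin, lid fixed: 44 x 44 mm square, 72 mm tall, 0.09 to 0.2 kg. Origin under its centre, z up, x and y square to its sides. From 8 to 22 mm up it is waisted to 38.6 mm, where two sprung rollers of its mount hold it; they let go under a straight upward pull of 10 to 15 N, and after 35 mm of lift it is free. Grip the sides more than 35 mm above its underside
- tall_tin: the taller tin of the same kind: 44 x 44 mm, 108 mm tall, about 0.19 kg, clicked onto the other mount of the rail, 130 mm from the short one (centre to centre). Origin at the centre of its underside. It stays where it is
- rail: steel mounting rail fixed to the worktop: plate 85 (x) by 270 (y) by 8 mm, origin under its centre, mounts at y = -65 and +65 mm; either tin may be on either one, standing on the plate. Each mount has four corner guides, 30 mm above the plate with 1 mm play, and two sprung rollers on its +y and -y sides, up to 38 mm from the mount's centre and 24 mm above the plate
- drawer_floor (a point): middle of the front edge of the drawer's inner floor, moving with the drawer; x points into the cabinet, y across, z up. The inner floor runs from x = 0 to 175 mm, y = -99 to 99 mm; the walls stand 76 mm and the front board 85 mm above it; the cabinet leaves 86 mm of height. From x = 0, only the joint value less 6 mm is out of the cabinet and open from above
- cabinet_drawer0 (a joint): how far the drawer is pulled out towards the robot (the cabinet's -x), in m: 0 is fully shut, 0.149 is the stop; it starts about 0.115 to 0.142 open. It runs with about 1 N of friction and stays where it is left
- cabinet_drawer0_handle (a point): middle of the drawer's bar handle: an 11 mm thick steel bar, 120 mm long across the drawer (y), standing 35 mm in front of the drawer's front board, with the front's top edge about 27 mm above the bar
- cabinet: the small wooden spice cabinet, fixed: 220 mm deep (x), 240 mm wide (y), 120 mm tall, its one drawer facing the robot. Origin at the centre of its underside; x points from the drawer's front to the back
- canister: copper-coloured lidded aluminium canister, 99 mm across, 150 mm tall, origin under its centre; a bystander
- cruet0: glass cruet with glass stopper, 62 mm across, 148 mm tall, standing behind the rail, origin under its centre; a bystander
- cruet1: second glass cruet, the same, standing behind the rail; a bystander
- dipper: wooden honey dipper lying on the worktop, 160 mm long, 32 mm thick, origin on the worktop under its middle; a bystander
- bowl: white ceramic bowl painted with blue flowers, 112 mm across, 48 mm tall, standing on top of the cabinet, origin under its centre; a bystander
- snap_box: closed snap-top plastic box, 92 x 137 mm, 54 mm tall, origin under its centre; a bystander
- spoon: wooden spoon, 250 mm long, lying on the worktop along its x; a bystander
Not all that is in view belongs to the job. What is shaped like the short_tin but purple is not meant.

How it is judged:
By the outcome, as a careful person would: the job done as asked, in the order asked, and still so for the second after the job is handed in, with the robot touching nothing.
It also fails if it takes over 51 s, if anything falls off the work surface, if the arm or the gripper's body presses on something with over 40 N, if the wrist force passes 120 N, or if a joint passes its speed limit or range.

## Working session

There is one attempt and no reset: what is moved stays moved. The work goes in short steps, each a Python script; the robot and the scene stay as the last script left them, time stands still between calls to the robot, and variables do not carry over. Pictures are saved under pics/ and viewed, and the job is handed in when it is done.

```bash
ls; mkdir -p pics; cat > h.py <<'E'
import numpy as np, cv2
from scipy.spatial.transform import Rotation as R
from cell import manip, inverse_kinematics, cams, order
def cap(n,fn=None):
    c=cams.capture(n)
    if fn: cv2.imwrite('pics/'+fn,c['image']); np.savez('pics/'+fn[:-4]+'.npz',**{k:v for k,v in c.items()})
    return c
def rot(c):
    o=np.array(c['orientation'],float)
    return o if o.shape==(3,3) else R.from_rotvec(o).as_matrix()
def rays(c,uv):
    K=np.array(c['intrinsics']);k1=float(c['k1'])
    uv=np.atleast_2d(np.array(uv,float))
    p=cv2.undistortPoints(uv.reshape(-1,1,2),K,np.array([k1,0,0,0,0.])).reshape(-1,2)
    return np.c_[p,np.ones(len(p))]
def onz(c,uv,z):
    d=rays(c,uv)@rot(c).T; p=np.array(c['position'],float)
    return p+d*((z-p[2])/d[:,2])[:,None]
def dep(c,uv):
    uv=np.atleast_2d(uv); z=np.array([c['z_map'][int(v),int(u)] for u,v in uv])
    return (rays(c,uv)*z[:,None])@rot(c).T+np.array(c['position'],float)
def load(fn): return dict(np.load('pics/'+fn))
def cloud(c):
    g=np.stack(np.meshgrid(np.arange(640),np.arange(480)),-1).reshape(-1,2)
    P=dep(c,g); P[c['z_map'].ravel()==0]=np.nan
    return P.reshape(480,640,3)
E
python3 - <<'E'
from h import *
for n in('side','top'):
    c=cap(n,n+'0.png'); print(n,c['position'],c['orientation'],c['intrinsics'],c['k1'])
print(manip.state())
E
```

```text
pics
side [0.16313072 1.1187362  0.99772851] [-0.46716017  2.65216527 -1.32518931] [[486.3969607    0.         316.13329344]
 [  0.         486.3969607  247.05291802]
 [  0.           0.           1.        ]] 0.0020355967194450116
top [0.46827715 0.00811276 2.07054899] [-2.20666017  2.19448106 -0.04513166] [[610.73431233   0.         317.04505396]
 [  0.         610.73431233 231.40483852]
 [  0.           0.           1.        ]] -0.19258776796909072
{'clock': 0.1, 'joint_pos': array([-1.27288834e+00,  2.64683410e-01,  1.60522383e+00, -9.46685571e-06,
        1.27370006e+00, -3.68721617e-02]), 'joint_velocities': array([-8.79953794e-05, -1.71923526e-03, -8.81432761e-04, -1.40862706e-03,
       -2.68542714e-03, -8.92630931e-04]), 'tau': array([ 5.44388922e-05, -5.03618109e+01, -3.58069718e+01,  7.30598602e-02,
        2.33914558e-02, -6.49676690e-05]), 'tool_pos': array([ 0.22160498, -0.63691168,  0.23751608]), 'tcp_rot': array([ 2.04047835,  0.34689828, -2.04103959]), 'contact_force': array([0.08024263, 0.64656297, 0.66360635]), 'moment': array([-0.01483102, -0.00881846, -0.00205227]), 'gripper_width': 0.08793893106157578}
```

View pics/side0.png

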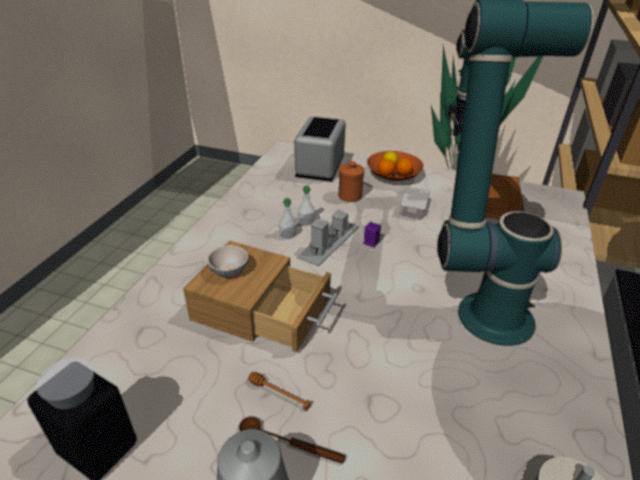

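View pics/top0.png

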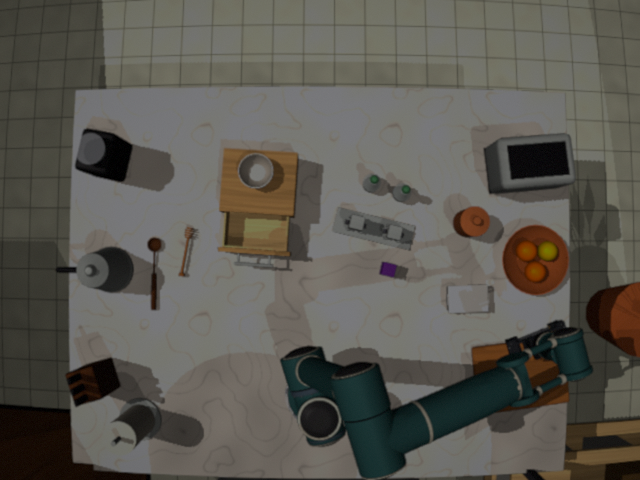

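```bash
python3 - <<'E'
from h import *
s=load('side0.png'.replace('.png','.npz'));t=load('top0.npz')
a=cv2.resize(s['image'][175:275,270:400],None,fx=5,fy=5,interpolation=cv2.INTER_CUBIC)
b=cv2.resize(t['image'][195:285,325:425],None,fx=6,fy=6,interpolation=cv2.INTER_CUBIC)
d=cv2.resize(t['image'][140:280,210:310],None,fx=4,fy=4,interpolation=cv2.INTER_CUBIC)
e=cv2.resize(s['image'][235:350,180:350],None,fx=4,fy=4,interpolation=cv2.INTER_CUBIC)
for n,i in zip('abde',(a,b,d,e)): cv2.imwrite(f'pics/crop_{n}.png',cv2.convertScaleAbs(i,alpha=1.8 if n in'bd' else 1))
P=cloud(t);Q=cloud(s)
for uv in [(357,222),(395,233),(388,268),(345,220),(376,230),(340,260)]: print('top',uv,P[uv[1],uv[0]].round(4))
for uv in [(320,225),(340,215),(371,230),(315,252),(345,300)]: print('side',uv,Q[uv[1],uv[0]].round(4))
E
```

```text
top (357, 222) [ 0.5796 -0.1193  0.1174]
top (395, 233) [ 0.5464 -0.2466  0.0789]
top (388, 268) [ 0.4317 -0.2249  0.0695]
top (345, 220) [ 0.5913 -0.085   0.025 ]
top (376, 230) [ 0.5588 -0.1904  0.014 ]
top (340, 260) [ 4.569e-01 -6.970e-02 -2.000e-04]
side (320, 225) [ 0.5733 -0.1051  0.1131]
side (340, 215) [ 0.546  -0.2386  0.076 ]
side (371, 230) [ 0.4249 -0.1982  0.0692]
side (315, 252) [ 0.5801 -0.0798  0.02  ]
side (345, 300) [ 0.4267  0.0815 -0.0032]
```

View pics/crop_a.png

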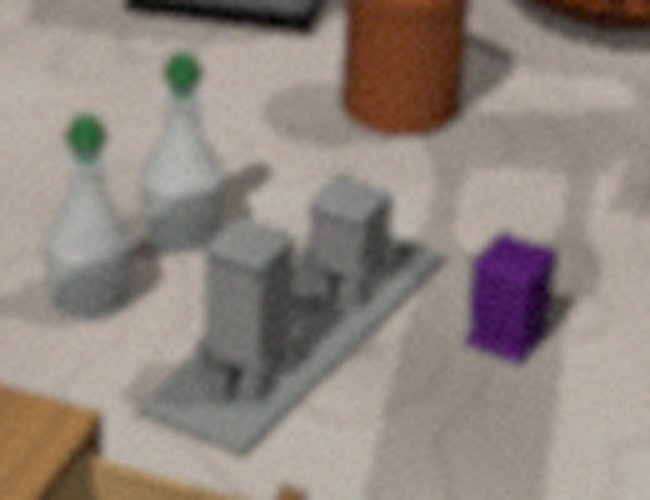

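View pics/crop_b.png

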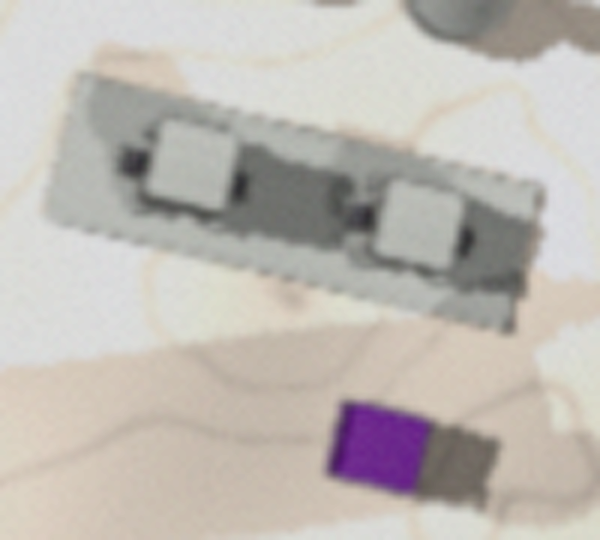

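View pics/crop_d.png

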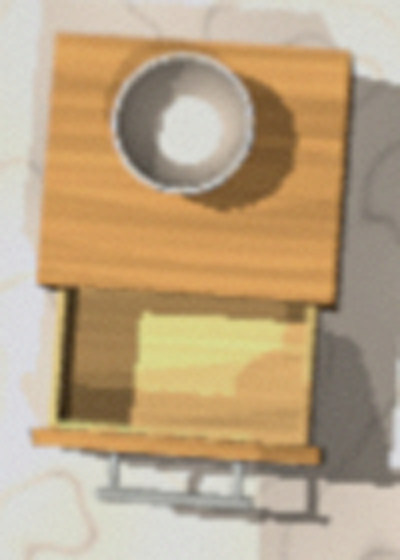

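View pics/crop_e.png

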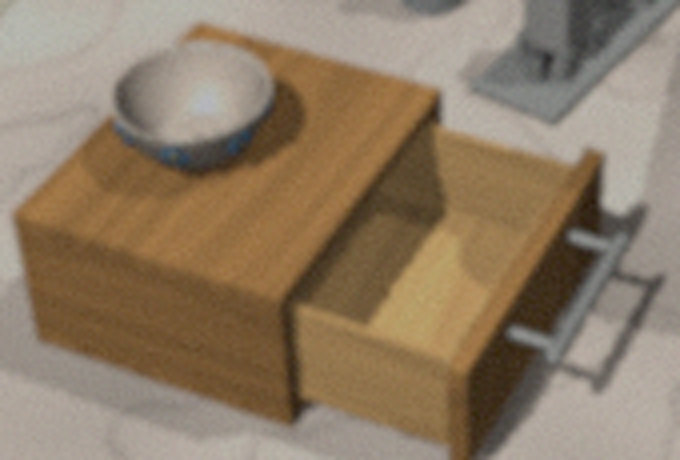

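```bash
python3 - <<'E'
from h import *
t=load('top0.npz'); P=cloud(t)
def cv(pts,s,o): return (np.array(pts,float)+.5)/s-.5+np.array(o)
def show(n,pts,s,o,z):
    X=onz(t,cv(pts,s,o),z); print(n,X[:,:2].round(4).tolist(),'ctr',X[:,:2].mean(0).round(4),'sides',np.linalg.norm(X-np.roll(X,-1,0),axis=1).round(4))
    d=X-np.roll(X,-1,0); print('  ang',(np.degrees(np.arctan2(d[:,1],d[:,0]))%90).round(1)); return X
b=(325,195)
show('rail',[(80,72),(543,185),(512,330),(45,215)],6,b,.008)
show('short',[(388,178),(466,186),(458,266),(375,250)],6,b,.08)
show('tall',[(160,120),(240,128),(230,210),(147,195)],6,b,.116)
d=(210,140)
show('cab',[(57,35),(350,50),(335,303),(40,285)],4,d,.12)
show('front',[(35,428),(323,447),(320,462),(30,443)],4,d,.105)
show('handle',[(97,491),(252,502)],4,d,.08)
# cloud masks
def minrect(P,zc,tol,ctr,r):
    m=(abs(P[...,2]-zc)<tol)&(np.hypot(P[...,0]-ctr[0],P[...,1]-ctr[1])<r)
    q=P[m][:,:2].astype(np.float32); return len(q),q.mean(0),cv2.minAreaRect(q)
for nm,c in(('top',P),('side',cloud(load('side0.npz')))):
    print(nm)
    for a in [(.08,.006,(.546,-.246),.05),(.116,.006,(.58,-.119),.05),(.12,.006,(.74,.22),.2)]:
        print(minrect(c,*a))
    for z in [(d[0]+x/4,d[1]+y/4) for x,y in [(60,435),(180,437),(300,452),(175,497),(220,350),(200,380),(63,350),(310,380)]]:
        if nm=='top': print(z, c[int(z[1]),int(z[0])].round(4))
E
```

```text
rail [[0.6377, -0.0616], [0.5754, -0.3245], [0.4932, -0.3067], [0.5568, -0.0422]] ctr [ 0.5658 -0.1838] sides [0.2701 0.0841 0.272  0.0832]
  ang [76.7 77.8 76.5 76.5]
short [[0.575, -0.2276], [0.5708, -0.2704], [0.5271, -0.266], [0.5356, -0.2205]] ctr [ 0.5521 -0.2461] sides [0.043  0.0439 0.0463 0.04  ]
  ang [84.5 84.2 79.4 79.8]
tall [[0.6034, -0.1009], [0.5993, -0.1438], [0.5554, -0.1385], [0.5632, -0.094]] ctr [ 0.5803 -0.1193] sides [0.0431 0.0443 0.0451 0.0408]
  ang [84.6 83.2 80.1 80.3]
cab [[0.8162, 0.312], [0.8041, 0.0742], [0.5995, 0.0846], [0.6129, 0.3224]] ctr [0.7082 0.1983] sides [0.2381 0.2049 0.2381 0.2035]
  ang [87.1 87.1 86.8 87.1]
front [[0.4981, 0.3275], [0.4844, 0.0941], [0.4723, 0.0964], [0.486, 0.3314]] ctr [0.4852 0.2123] sides [0.2338 0.0123 0.2354 0.0128]
  ang [86.6 79.1 86.7 72. ]
handle [[0.4474, 0.2799], [0.4394, 0.1528]] ctr [0.4434 0.2163] sides [0.1273 0.1273]
  ang [86.4 86.4]
top
(138, array([ 0.550199  , -0.24339288], dtype=float32), ((0.5499051213264465, -0.2439504861831665), (0.04542260617017746, 0.044095370918512344), 76.00575256347656))
(13
[... 417 characters left out ...]
.479  0.1111 0.1092]
(253.75, 264.25) [0.4426 0.2166 0.0837]
(265.0, 227.5) [0.5666 0.184  0.0182]
(260.0, 235.0) [0.5397 0.201  0.0142]
(225.75, 227.5) [0.5624 0.3085 0.0923]
(287.5, 235.0) [0.5373 0.1056 0.099 ]
side
(84, array([ 0.5453319, -0.2389509], dtype=float32), ((0.5455775260925293, -0.23815543949604034), (0.04661855846643448, 0.04473651200532913), 75.61328125))
(95, array([ 0.57722354, -0.1129918 ], dtype=float32), ((0.5764321088790894, -0.11323532462120056), (0.04850632697343826, 0.04605589807033539), 77.69510650634766))
(3279, array([0.69133204, 0.22341712], dtype=float32), ((0.7067133784294128, 0.20253045856952667), (0.24508759379386902, 0.2092096209526062), 86.04353332519531))
```

```bash
python3 - <<'E'
from h import *
t=load('top0.npz');s=load('side0.npz'); P=cloud(t);Q=cloud(s)
def cv(pts,s,o): return (np.array(pts,float)+.5)/s-.5+np.array(o)
o=(270,175)
for n,p,z in (('short',[(345,175),(390,192),(358,222),(310,205)],.08),('tall',[(252,220),(293,236),(258,268),(208,250)],.116),('rail vis',[(138,408),(242,453),(443,262)],.008)):
    X=onz(s,cv(p,5,o),z); print(n,X[:,:2].round(4).tolist(),X[:,:2].mean(0).round(4))
print('cruet stoppers',onz(t,[(376,181),(405,190)],.14).round(3), onz(s,[(287,202),(306.5,189.5)],.14).round(3))
# floor, from both clouds
for n,C in(('t',P),('s',Q)):
    m=(C[...,0]>.52)&(C[...,0]<.58)&(C[...,1]>.15)&(C[...,1]<.26)&(C[...,2]<.06)
    z=C[m][:,2]; print(n,'floor',m.sum(),np.median(z),z.std())
    m=(C[...,0]>.64)&(C[...,0]<.66)&(C[...,1]>.13)&(C[...,1]<.26); print('cabtop',np.median(C[m][:,2]))
    m=(C[...,0]>.3)&(C[...,0]<.42)&(C[...,1]>.13)&(C[...,1]<.26); print('table',np.nanmedian(C[m][:,2]))
# front/handle in side crop e
e=(180,235)
print('front outer top corners',onz(s,cv([(603,155),(470,370)],4,e),.105).round(4),'handle',onz(s,cv([(642,212),(548,350)],4,e),.08).round(4),'cabfront',onz(s,cv([(440,92),(292,297)],4,e),.12).round(4))
Rm=R.from_rotvec(manip.state()['tcp_rot']).as_matrix(); print(Rm.round(2))
for yaw in(-13.3,76.7,-103.3,-3.2,86.8,-93.2):
    a=np.radians(yaw); y=np.array([np.cos(a),np.sin(a),0]); x=np.array([0,0,-1.]); M=np.c_[x,y,np.cross(x,y)]
    rv=R.from_matrix(M).as_rotvec()
    for p in((.552,-.2465,.15),(.545,.208,.15),(.42,.217,.06)):
        q=inverse_kinematics(p,rv); print(yaw,p,None if q is None else np.round(q,2))
E
```

```text
short [[0.5591, -0.2637], [0.5234, -0.254], [0.5331, -0.2104], [0.5702, -0.2188]] [ 0.5465 -0.2367]
tall [[0.5841, -0.136], [0.5531, -0.1278], [0.5625, -0.0856], [0.5991, -0.0933]] [ 0.5747 -0.1107]
rail vis [[0.6325, -0.0526], [0.5527, -0.0324], [0.4898, -0.287]] [ 0.5583 -0.124 ]
cruet stoppers [[ 0.709 -0.178  0.14 ]
 [ 0.681 -0.271  0.14 ]] [[ 0.708 -0.157  0.14 ]
 [ 0.676 -0.257  0.14 ]]
t floor 569 0.022122760318414425 0.005405206625468044
cabtop 0.120031478404649
table 9.284106031470785e-05
s floor 430 0.019726750550081218 0.002027047814593951
cabtop 0.1164074609506639
table -0.002197224642813689
front outer top corners [[0.4693 0.1028 0.105 ]
 [0.4819 0.3298 0.105 ]] handle [[0.4325 0.1239 0.08  ]
 [0.4498 0.2736 0.08  ]] cabfront [[0.5975 0.094  0.12  ]
 [0.6065 0.3233 0.12  ]]
[[-0.    0.33 -0.94]
 [ 0.   -0.94 -0.33]
 [-1.   -0.   -0.  ]]
-13.3 (0.552, -0.2465, 0.15) [-0.46  0.2   1.85  0.    1.09 -0.23]
-13.3 (0.545, 0.208, 0.15) [0.32 0.16 1.9  0.   1.08 0.55]
-13.3 (0.42, 0.217, 0.06) [0.42 0.07 2.19 0.   0.88 0.66]
76.7 (0.552, -0.2465, 0.15) [-0.46  0.2   1.85 -0.    
[... 219 characters left out ...]
5, 0.208, 0.15) [ 0.32  0.16  1.9  -0.    1.08  2.12]
-103.3 (0.42, 0.217, 0.06) [ 0.42  0.07  2.19 -0.    0.88  2.23]
-3.2 (0.552, -0.2465, 0.15) [-0.46  0.2   1.85 -0.    1.09 -0.41]
-3.2 (0.545, 0.208, 0.15) [ 0.32  0.16  1.9  -0.    1.08  0.38]
-3.2 (0.42, 0.217, 0.06) [ 0.42  0.07  2.19 -0.    0.88  0.48]
86.8 (0.552, -0.2465, 0.15) [-0.46  0.2   1.85  0.    1.09 -1.98]
86.8 (0.545, 0.208, 0.15) [ 0.32  0.16  1.9  -0.    1.08 -1.19]
86.8 (0.42, 0.217, 0.06) [ 0.42  0.07  2.19 -0.    0.88 -1.09]
-93.2 (0.552, -0.2465, 0.15) [-0.46  0.2   1.85 -0.    1.09  1.17]
-93.2 (0.545, 0.208, 0.15) [ 0.32  0.16  1.9  -0.    1.08  1.95]
-93.2 (0.42, 0.217, 0.06) [ 0.42  0.07  2.19 -0.    0.88  2.05]
```

```bash
cat >> h.py <<'E'
def down(yawdeg):
    a=np.radians(yawdeg); y=np.array([np.cos(a),np.sin(a),0]); x=np.array([0,0,-1.])
    return R.from_matrix(np.c_[x,y,np.cross(x,y)]).as_rotvec()
def st(msg=''):
    s=manip.state(); print(msg,'t',round(s['clock'],2),'p',s['tool_pos'].round(4),'F',s['contact_force'].round(2),'M',s['moment'].round(2),'w',round(s['gripper_width'],4)); return s
E
python3 - <<'E'
from h import *
manip.move_pose((.551,-.2455,.20),down(-13.3)); st()
for n,sl in(('side',(slice(110,260),slice(250,450))),('top',(slice(170,290),slice(320,480)))):
    c=cap(n,n+'1.png'); cv2.imwrite(f'pics/{n}1c.png',cv2.resize(cv2.convertScaleAbs(c['image'][sl],alpha=1.5 if n=='top' else 1.1),None,fx=4,fy=4,interpolation=cv2.INTER_CUBIC))
E
```

```text
t 1.96 p [ 0.5508 -0.2465  0.2002] F [-0.    0.79 -0.81] M [-0.1  -0.06  0.03] w 0.088
```

View pics/side1c.png

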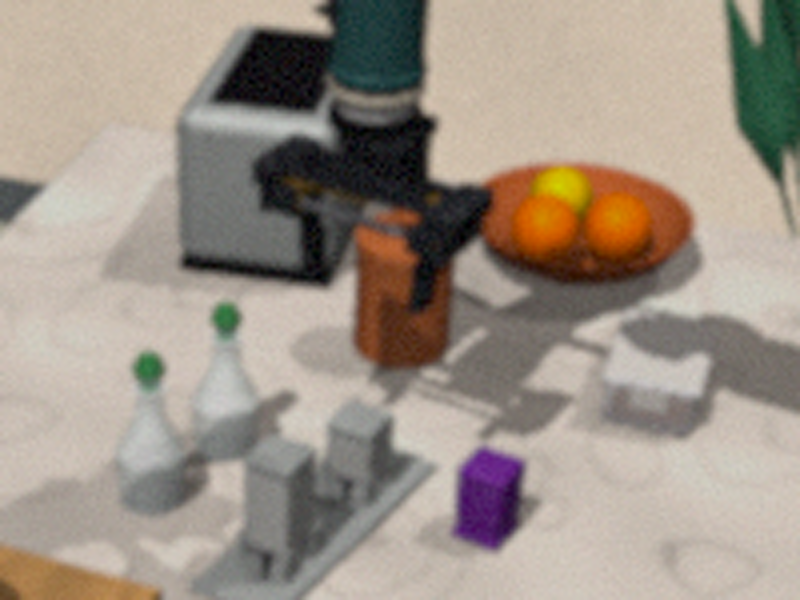

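View pics/top1c.png

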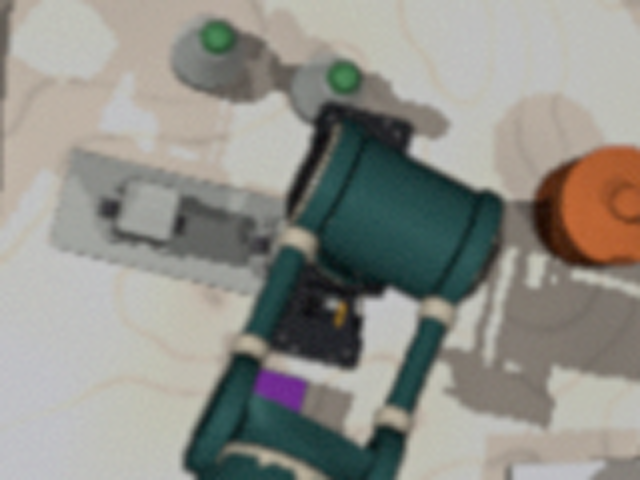

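```bash
python3 - <<'E'
from h import *
s=load('side1.npz')
def proj(c,X):
    Xc=(np.atleast_2d(X)-np.array(c['position']))@rot(c); p=Xc[:,:2]/Xc[:,2:]; r2=(p**2).sum(1,keepdims=True)
    p=p*(1+float(c['k1'])*r2); K=c['intrinsics']; return p@np.diag([K[0,0],K[1,1]])+[K[0,2],K[1,2]]
t=np.array([.5508,-.2465,.2002]); a=np.radians(-13.3); y=np.array([np.cos(a),np.sin(a),0]); w=np.array([-y[1],y[0],0])
im=s['image'].copy(); sc=6; o=(310,130)
g=cv2.resize(im[130:220,310:400],None,fx=sc,fy=sc,interpolation=cv2.INTER_CUBIC)
for sg in(1,-1):
  for d in(.044,.0615):
    for e in(.009,-.009):
        u=(proj(s,t+sg*d*y+e*w)[0]-o+.5)*sc-.5; cv2.circle(g,tuple(int(v) for v in u),3,(0,0,255) if d<.05 else (0,255,0),-1)
cv2.imwrite('pics/sidetip.png',cv2.convertScaleAbs(g,alpha=1.5))
E
```

```text
(no output)
```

View pics/sidetip.png

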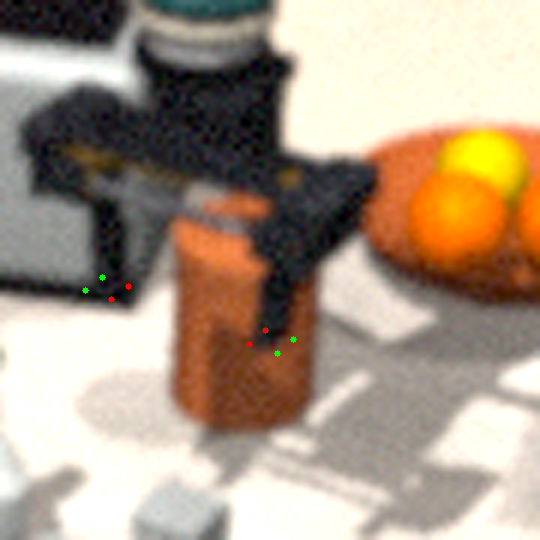

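```bash
python3 - <<'E'
from h import *
manip.move_linear((.551,-.2455,.10),rate=.12); st()
c=cap('side','side2.png'); cv2.imwrite('pics/side2c.png',cv2.convertScaleAbs(cv2.resize(c['image'][170:260,290:400],None,fx=7,fy=6.5,interpolation=cv2.INTER_CUBIC),alpha=1.5))
E
```

```text
t 3.04 p [ 0.5517 -0.2459  0.1009] F [ 0.79 -0.62  0.34] M [-0.01 -0.03 -0.06] w 0.088
```

View pics/side2c.png

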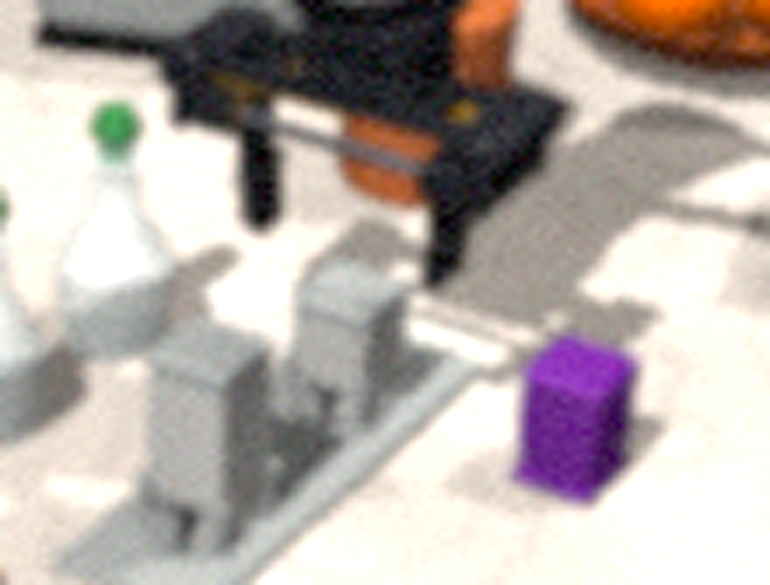

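```bash
python3 - <<'E'
from h import *
manip.move_linear((.551,-.2455,.046),rate=.1); s0=st('down')
manip.set_gripper(.046,force=4); st('near')
manip.set_gripper(.03,force=4); manip.dwell(.15); st('touch')
c=cap('side','side3.png'); cv2.imwrite('pics/side3c.png',cv2.convertScaleAbs(cv2.resize(c['image'][170:260,290:400],None,fx=7,fy=6.5,interpolation=cv2.INTER_CUBIC),alpha=1.5))
E
```

```text
down t 3.78 p [ 0.5512 -0.2456  0.0461] F [ 0.44 -0.26  0.72] M [-0.06 -0.07 -0.02] w 0.0884
near t 4.54 p [ 0.551  -0.2455  0.046 ] F [-0.9  -0.63 -0.82] M [-0.08 -0.08 -0.06] w 0.0463
touch t 4.91 p [ 0.5508 -0.2455  0.046 ] F [-0.83  0.77 -0.19] M [ 0.01  0.06 -0.  ] w 0.0435
```

View pics/side3c.png

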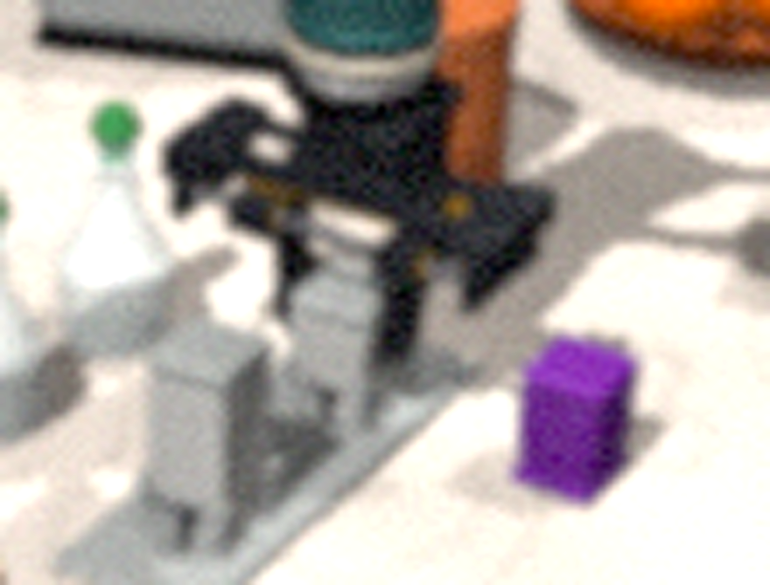

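```bash
python3 - <<'E'
from h import *
manip.set_gripper(.03,force=45); s=st('grip')
x,y,z=s['tool_pos']
for d in(.005,.012,.025,.045):
    manip.move_linear((.551,-.2455,.046+d),rate=.04); st(d)
manip.move_linear((.551,-.2455,.18),rate=.12); manip.dwell(.1); st('up')
c=cap('side','side4.png'); cv2.imwrite('pics/side4c.png',cv2.convertScaleAbs(cv2.resize(c['image'][130:260,290:400],None,fx=5,fy=4.5,interpolation=cv2.INTER_CUBIC),alpha=1.5))
E
```

```text
grip t 5.17 p [ 0.5508 -0.2455  0.046 ] F [-1.07  0.28  1.32] M [-0.01  0.17  0.01] w 0.0432
0.005 t 5.45 p [ 0.5501 -0.2451  0.05  ] F [-0.98 -0.27 -7.23] M [-0.05  0.    0.02] w 0.0433
0.012 t 5.78 p [ 0.5513 -0.2454  0.0594] F [-2.7   1.55  1.86] M [0.39 0.6  0.03] w 0.0437
0.025 t 6.25 p [ 0.5514 -0.2459  0.0716] F [-1.27 -0.03 -1.89] M [ 0.    0.15 -0.03] w 0.0436
0.045 t 6.9 p [ 0.5511 -0.2455  0.0912] F [-0.45  0.24 -2.18] M [-0.04 -0.03  0.02] w 0.0434
up t 7.89 p [ 0.5501 -0.2451  0.1785] F [ 0.09 -0.07 -1.07] M [-0.05 -0.05 -0.01] w 0.0436
```

View pics/side4c.png

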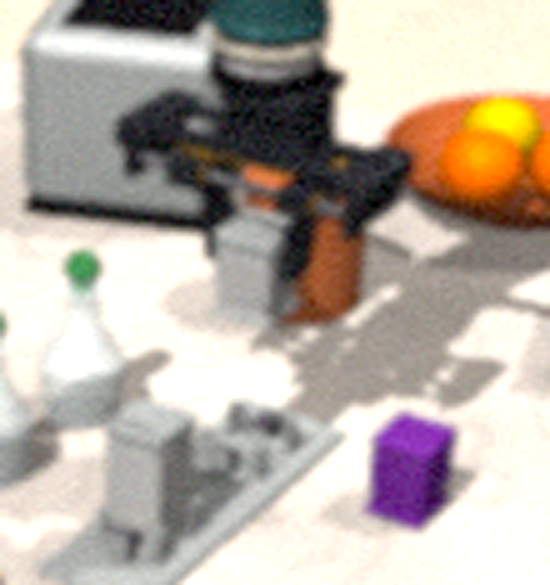

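```bash
python3 - <<'E'
from h import *
manip.move_linear((.551,-.2455,.25),rate=.2)
manip.move_linear((.543,.208,.25),rate=.18,rot=down(86.8)); st('over')
manip.move_linear((.543,.208,.17),rate=.15); manip.dwell(.1); st('above')
for n,sl in(('side',(slice(200,350),slice(170,370))),('top',(slice(140,290),slice(190,390)))):
    c=cap(n,n+'5.png'); cv2.imwrite(f'pics/{n}5c.png',cv2.resize(cv2.convertScaleAbs(c['image'][sl],alpha=1.6),None,fx=4,fy=4,interpolation=cv2.INTER_CUBIC))
E
```

```text
over t 11.11 p [0.5431 0.2075 0.25  ] F [-0.27  0.4  -1.92] M [ 0.05 -0.17 -0.02] w 0.0438
above t 11.89 p [0.5442 0.2083 0.1717] F [ 0.14  0.33 -1.77] M [ 0.06 -0.11 -0.  ] w 0.0433
```

View pics/side5c.png

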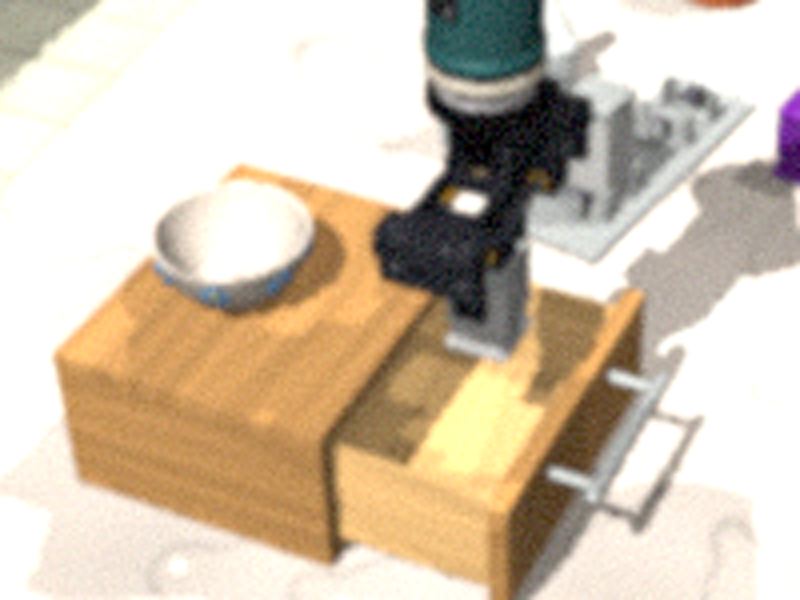

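View pics/top5c.png

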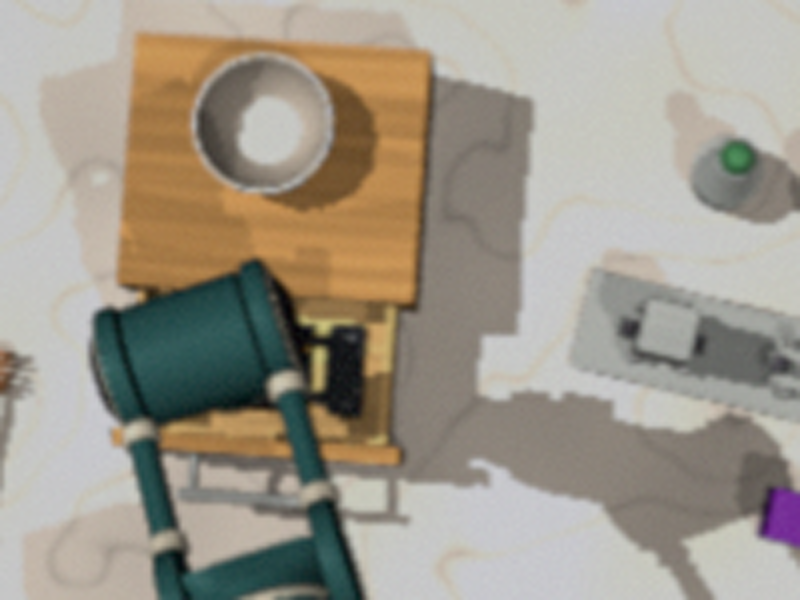

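```bash
python3 - <<'E'
from h import *
manip.move_linear((.543,.208,.075),rate=.1); manip.dwell(.1); st('low')
z=.075
while z>.050:
    z-=.002; manip.move_linear((.543,.208,z),rate=.03); manip.dwell(.05); s=st(round(z,3))
    if s['contact_force'][2]>1.5: break
c=cap('side','side6.png'); cv2.imwrite('pics/side6c.png',cv2.resize(cv2.convertScaleAbs(c['image'][220:330,210:370],alpha=1.6),None,fx=5,fy=5,interpolation=cv2.INTER_CUBIC))
E
```

```text
low t 13.19 p [0.5438 0.2083 0.0761] F [-0.3  -0.24 -1.32] M [ 0.04 -0.18  0.01] w 0.0442
0.073 t 13.49 p [0.543  0.208  0.0731] F [-0.61  0.33 -2.25] M [ 0.08 -0.12 -0.03] w 0.0437
0.071 t 13.79 p [0.5429 0.208  0.0708] F [-0.65  0.19 -1.94] M [ 0.05 -0.16  0.04] w 0.0436
0.069 t 14.09 p [0.5429 0.208  0.0689] F [-0.56 -0.03 -1.78] M [ 0.01 -0.15 -0.02] w 0.0435
0.067 t 14.39 p [0.5429 0.208  0.0669] F [ 0.22 -0.9  -2.03] M [ 0.06 -0.09 -0.04] w 0.0435
0.065 t 14.69 p [0.5429 0.208  0.0649] F [ 0.17 -0.66 -2.21] M [ 0.04 -0.13 -0.01] w 0.0436
0.063 t 14.99 p [0.5429 0.2079 0.0629] F [-0.31 -0.01 -1.6 ] M [ 0.06 -0.14  0.04] w 0.0436
0.061 t 15.29 p [0.5429 0.2079 0.0609] F [ 0.95 -0.32 -2.03] M [ 0.02 -0.13 -0.03] w 0.0439
0.059 t 15.59 p [0.544  0.2081 0.0599] F [ 0.09 -1.73  2.47] M [-0.09 -0.14  0.02] w 0.0438
```

View pics/side6c.png

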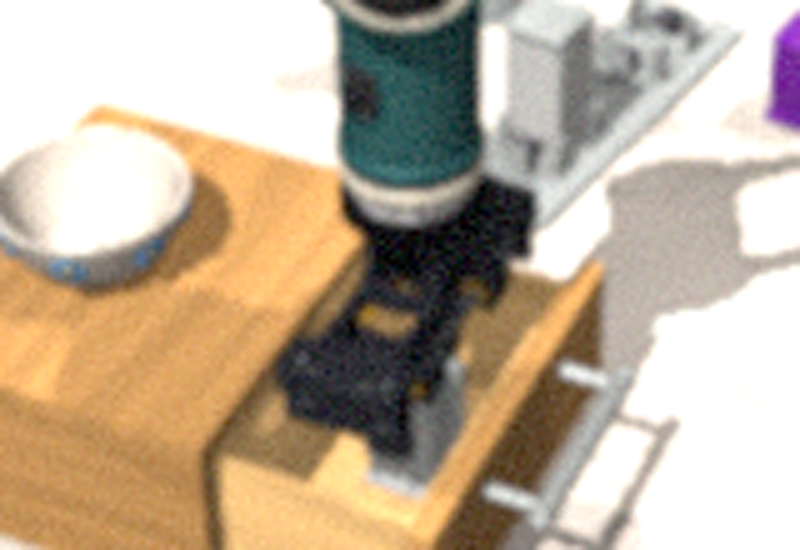

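```bash
python3 - <<'E'
from h import *
manip.set_gripper(.07,force=10); st('open')
manip.move_linear((.543,.208,.16),rate=.1)
manip.move_linear((.40,.217,.22),rate=.2); st()
manip.set_gripper(0.0)
for n,sl in(('side',(slice(220,350),slice(200,360))),('top',(slice(140,290),slice(200,330)))):
    c=cap(n,n+'7.png'); cv2.imwrite(f'pics/{n}7c.png',cv2.resize(cv2.convertScaleAbs(c['image'][sl],alpha=1.6),None,fx=4,fy=4,interpolation=cv2.INTER_CUBIC))
E
```

```text
open t 16.2 p [0.5428 0.208  0.0588] F [ 0.67  0.45 -1.04] M [ 0.02 -0.17  0.04] w 0.0697
 t 18.28 p [0.4004 0.217  0.2197] F [ 0.46  0.82 -0.57] M [ 0.07 -0.15  0.  ] w 0.0695
```

View pics/side7c.png

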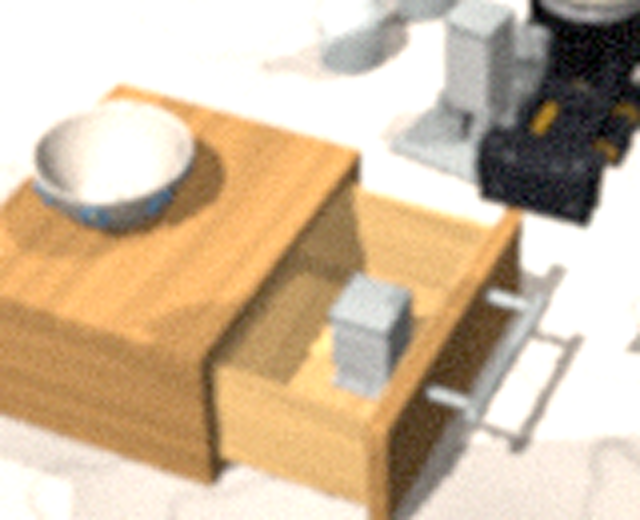

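View pics/top7c.png

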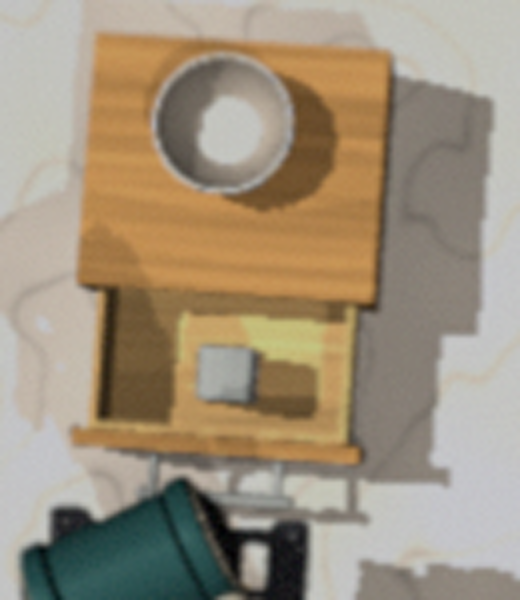

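```bash
python3 - <<'E'
from h import *
z=.064; p0=np.array([.403,.2186]); u=np.array([np.cos(np.radians(-3.2)),np.sin(np.radians(-3.2))])
g=lambda s,r: manip.move_linear((*(p0+s*u),z),rate=r)
g(0,.15); st('pre')
g(.02,.05); st('s.02')
g(.10,.05); st('s.10')
s=.10
while s<.19:
    s+=.006; g(s,.04); a=st(round(s,3))
    if a['contact_force']@np.r_[u,0]<-7: break
c=cap('side','side8.png'); cv2.imwrite('pics/side8c.png',cv2.resize(cv2.convertScaleAbs(c['image'][220:350,200:360],alpha=1.6),None,fx=4,fy=4,interpolation=cv2.INTER_CUBIC))
E
```

```text
pre t 20.65 p [0.4038 0.219  0.0648] F [ 0.09 -0.1   0.42] M [ 0.05 -0.16 -0.  ] w 0.0003
s.02 t 21.2 p [0.4232 0.2174 0.064 ] F [-0.16  0.95  0.75] M [ 0.06 -0.14  0.02] w 0.0003
s.10 t 22.95 p [0.503  0.2132 0.0642] F [-0.97 -0.08 -0.27] M [ 0.07 -0.16  0.03] w -0.0
0.106 t 23.25 p [0.5096 0.2128 0.0643] F [0.08 0.08 0.02] M [ 0.03 -0.14 -0.01] w 0.0005
0.112 t 23.55 p [0.5154 0.2123 0.0641] F [0.51 0.39 0.61] M [ 0.05 -0.11 -0.01] w 0.0005
0.118 t 23.85 p [0.5213 0.212  0.0641] F [0.27 0.1  0.35] M [ 0.09 -0.13 -0.03] w 0.0006
0.124 t 24.15 p [0.5273 0.2117 0.0641] F [ 0.93 -0.55  0.19] M [ 0.02 -0.14  0.03] w 0.0004
0.13 t 24.45 p [0.5333 0.2113 0.0641] F [-0.52  0.25  0.16] M [ 0.05 -0.2  -0.02] w 0.0007
0.136 t 24.75 p [0.5393 0.211  0.0641] F [ 0.19  0.33 -0.4 ] M [ 0.03 -0.21 -0.01] w 0.0004
0.142 t 25.05 p [0.542  0.2107 0.0636] F [-9.01  0.9   5.8 ] M [ 0.16  1.19 -0.03] w 0.0005
```

View pics/side8c.png

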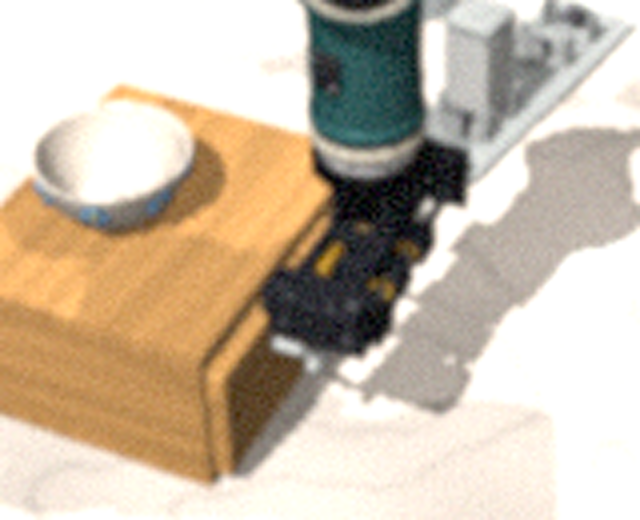

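```bash
python3 - <<'E'
from h import *
z=.064; p0=np.array([.403,.2186]); u=np.array([np.cos(np.radians(-3.2)),np.sin(np.radians(-3.2))])
g=lambda s,r: manip.move_linear((*(p0+s*u),z),rate=r)
for s in(.145,.148): g(s,.03); manip.dwell(.2); a=st(s)
g(.09,.1)
manip.move_linear((*(p0+.09*u),.2),rate=.2)
manip.move_linear((.40,-.02,.25),rate=.25); manip.dwell(.3); st()
for n,sl in(('side',(slice(170,350),slice(170,400))),('top',(slice(140,290),slice(200,430)))):
    c=cap(n,n+'9.png'); cv2.imwrite(f'pics/{n}9c.png',cv2.resize(cv2.convertScaleAbs(c['image'][sl],alpha=1.6),None,fx=3.4,fy=3.3,interpolation=cv2.INTER_CUBIC))
E
```

```text
0.145 t 25.55 p [0.542  0.2107 0.0636] F [-17.19   1.49  12.71] M [ 0.29  2.36 -0.04] w 0.0006
0.148 t 26.0 p [0.5421 0.2106 0.0635] F [-24.97   2.74  20.95] M [ 0.42  3.63 -0.08] w 0.0003
 t 29.04 p [ 0.4001 -0.0194  0.2498] F [-0.35 -0.4   1.01] M [ 0.07 -0.15 -0.01] w 0.0005
```

View pics/side9c.png

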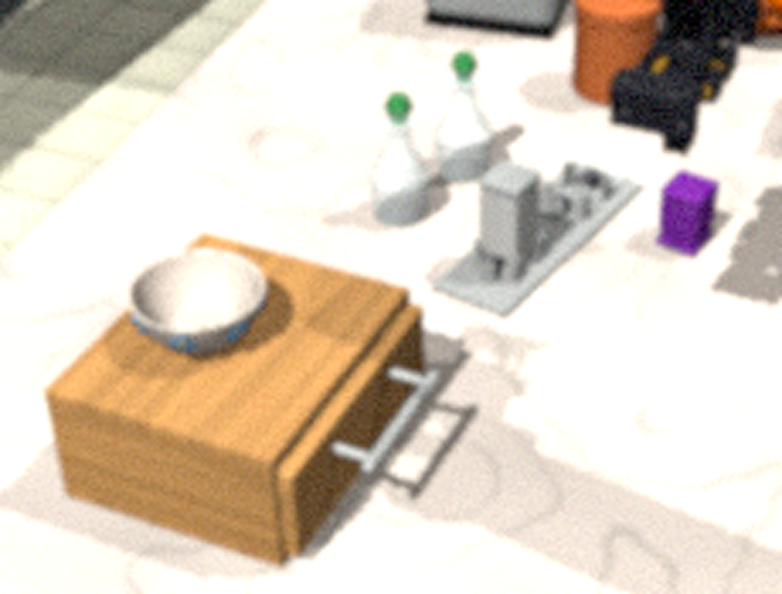

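View pics/top9c.png

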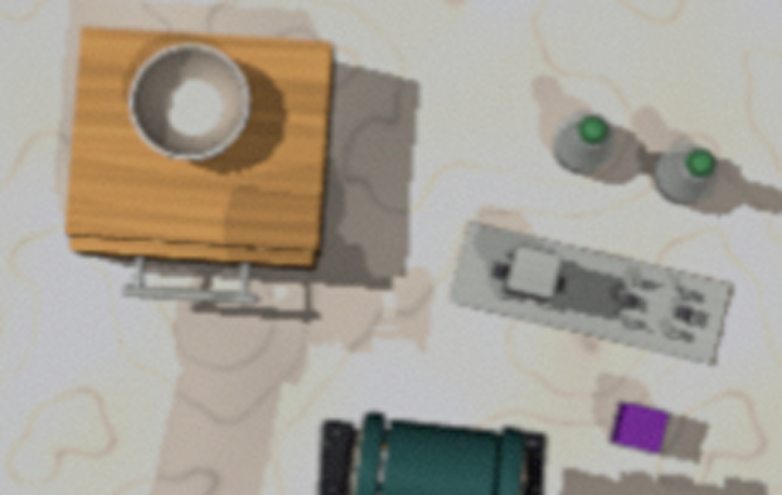

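```bash
python3 -c "
from h import *
order.close_job(); st()"
```

```text
the job is handed in; nothing more can be done
the job is handed in; nothing more can be done
```

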